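# Load the amplifier module into the probe jig and hold the press lid home

## Robot

A 6-joint arm with a two-finger parallel gripper is mounted at the origin on the work surface. World frame = base frame: x ahead of the robot, y to its left, z up, the work surface at z = 0. Lengths are in m, angles in rad, forces in N, time in s.
With the tool pointing down it reaches from about 0.3 to 0.775 m from the base axis. Payload 14.6 kg.
Tool frame: the origin (TCP) lies midway between the tips of the shut fingers; the grasp point (between the pads) lies 19 mm behind it (grasp_offset is the distance from the TCP to the grasp point, in m); z points along the fingers, y is the line along which they close (so a half turn about z gives the same grasp; the last joint's range is limited). The gripper opens to 94 mm and grips with 3 to 60 N. Pads are 16 mm wide; open, the fingers measure 119 mm over their backs; the gripper's body (75 mm by 177 mm) begins 78 mm behind the grasp point.
Start: joints at [1.038, 0.3, 1.521, -0, 1.321, -0.067], TCP at [0.247, 0.491, 0.205] pointing down, gripper open.
Joint ranges: [-3.03, 3.03], [-0.79, 2.21], [0.23, 2.52], [-1.04, 4.18], [0, 3.07], [-2.55, 2.55]. Speed limits (rad/s): [2.22, 2.22, 2.57, 3.14, 3.14, 3.14].

## Interface

Orientations are given as [roll, pitch, yaw] about the fixed x, y, z axes, in that order (R = Rz(yaw) Ry(pitch) Rx(roll)).
In Python, from station import * gives the robot as it stands. The module is installed in compiled form; this text tells all that it offers.
- The arm moves only by the tool send_rows, never from a script. Its argument "rows" is a list of rows, each an object of numbers: "dx", "dy", "dz": the shift along the tool's x, y, z in mm; "roll": the turn about the tool's z in degrees; "jaw": the closure, from -1 (fully open) to 1 (shut). In form: [{"dx": .., "dy": .., "dz": .., "roll": .., "jaw": ..}, ...]. A call has 1 to 12 rows; each row shifts and turns the commanded pose from where the row before left it, along the tool's axes as they then stand; what a row does not reach is not made up. A row lasts 1/12 s, in which the tool goes at most 41.7 mm and 7.16 degrees, less where a joint would pass 70% of its speed; a pose out of reach is approached as far as the arm can. A call is refused whole if a number of a shift passes 41.7 or a number of a turn 7.16, either way. A call with a gripper value outside its range is refused whole. The fingers move at their own pace and stop on an object; "force" is the grip in N (left out, the last holds). Time passes only in rows, so rows that do not move let the fingers close. It gives the time, the measured TCP pose, the force, the opening and the grip force at its end, in the units of the state.
- get_obs(): the state, without advancing time (a new reading comes with each control period).
- camera(name): name is "scene" or "top" or "wrist"; returns a dict with "frame" (480x640x3 uint8, red, green, blue), "z_map" (480x640 float32, m along the optical axis (not along the pixel's ray), 0 where there is no reading), "camera_matrix" (3x3 intrinsics, pixels), "D" ([k1, k2, p1, p2, k3] as OpenCV has them; the pictures are not rectified), "rvec" (rotation vector, rad) and "tvec" (3), from world to camera coordinates, as OpenCV has them. Camera axes: x right, y down, z forward; pixel columns grow to the right and rows downward; lengths in m; the calibration is good to about 2 mm. A picture is of the moment at which its call begins.
- hand_in(): hands the job in; it is judged then, once.
The state is a dict: "time_s": time; "qpos": joint angles; "joint_vel": joint speeds; "tau": joint torques, N m; "ee_pos": TCP position; "eef_rot": TCP orientation; "force": force on the tool from outside, world axes, zero at the start; "moment": the same for the moment, N m; "grip_width": finger opening in m; "grip_force": force on a finger pad.
Only numpy, scipy, OpenCV 4.12 (cv2) and the standard library are available. Lean on these libraries where they do the work, as an engineer would, in place of code of your own. Each camera call takes 0.05 s, during which the arm holds its last target. There are 200 camera calls.

## Task

Set the amplifier module (the green circuit board with the tall finned heat sink) gently and flat into the nest of the test jig, heat sink up and terminal-block edge towards the lid's hinge, and let go of it; do not squeeze it hard. Then swing the sprung lid over and press it fully home, so that the board is pushed down on the test probes, and finish while still holding it there: the lid has no latch and springs open if let go. Press no harder than about 4 kg, and leave everything else on the bench where it is.

Things in the scene. Friction and masses are not known exactly. Their poses are not given: they have to be found in the camera images.
- board: Amplifier module, 0.12 kg: green board 64 (its x) x 100 (its y) x 2.4 mm, component side up on the mat. Origin: centre of the underside. A finned aluminium heat sink 26 (x) x 34 (y) mm, top 38 mm above the underside, stands 10 mm to -x of the centre. A grey terminal block and two black 15 mm capacitors stand along the +x edge. The board beside the heat sink (+y, -y) is clear.
- heatsink (a point): Point on the heat sink's axis, 26.4 mm above the board's underside, 12 mm below the heat sink's top: the place to grip, across its 34 mm width (board y). Fingertips reaching 19 mm lower just clear the board. Gentle means a grip under 50 N on each finger.
- jig: Test jig fixed to the bench: aluminium box 170 (x) x 190 (y) mm with a black top plate at 61 mm height. Origin: centre of the nest, at bench level; its -x side is the front (roughly towards the robot), the lid's hinge is along its +x side.
- nest (a point): Centre of the nest, 65 mm above the bench, axes as the jig's. In place, the board's x and y lie along these (terminal-block edge on the hinge side, +x), its origin over this point. Slippery white corner guides, tops 81 mm above the bench, widen by 4 mm a side at the mouth and leave 1.5 mm play. Loaded, its underside rests 4 mm above this point on spring probes; the lid pushes it down to it.
- probes (a joint): Travel of the spring probe carrier under the board, m: 0 up, about 0.004 when the lid is home. It takes about 3 N to start and 10 N to push down 4 mm.
- lid (a joint): Angle of the press lid, rad: 0 home (level, on its stop), 1.75 fully open (leaning back), where springs hold it at the start. A 6 mm clear acrylic frame 108 mm wide, with a window for the heat sink and four 19 mm press pegs below. Pressing at the tab takes about 1 N at the start, about 8 N at home with a board in the nest. The stop is hard: creep onto it; 40 N is the most allowed.
- lid_hinge (a point): Centre of the lid's hinge axis: 62 mm behind (+x of) the nest centre in the jig's frame, 89 mm above the bench; the axis runs along the jig's y.
- press_tab (a point): Centre of the outer face (upper face when home) of the black press tab at the lid's free end, 138 mm from the hinge axis, 4 mm off the hinge plane; tab 34 long, 64 wide, 8 mm thick. Its z axis is the outward normal: up when home, away from the robot when open. Home, it is 93 mm high; fully open, the tab's edge is 0.24 m high. From open it is pushed over from behind, then down.
- transformer_board: Bystander: another, smaller green board (56 x 80 mm) with a transformer and no heat sink, lying on the mat. Origin: centre of its underside.
- solder_reel: Bystander: reel of solder standing on its end on the mat, 52 mm wide, 40 mm high. Origin: centre of its underside.
- screwdriver: Bystander: screwdriver 170 mm long lying on the mat.
- relay: Bystander: black relay 22 x 32 x 14 mm, pins up, on the mat. Origin: centre of its underside.
- multimeter: Bystander: yellow pocket multimeter 150 x 72 x 38 mm lying beyond the middle of the work area. Origin: centre of its underside.
- tube: Bystander: glass power tube, 37 mm wide, 100 mm high, standing on its black base beside the jig, on its +y side. Origin: centre of its underside.
- mat: Grey antistatic mat 320 (x) x 300 (y) x 2 mm, fixed; the boards and small things lie on it. Origin: centre of its underside.
Mind the look-alikes: they are no part of the job. What is shaped like the board but orange or purple is not meant.

How it is judged:
By the outcome, as a careful person would: the job done as asked, in the order asked, and still so for the second after the job is handed in, while the arm keeps its last pose, push and grip.
It also fails if it takes over 72 s, if anything falls off the work surface, if the arm or the gripper's body presses on something with over 40 N, if the wrist force passes 120 N, or if a joint passes its speed limit or range.

## Working session

There is one attempt and no reset: what is moved stays moved. The work goes in short steps, Python scripts to look and compute and a tool call to move; the robot and the scene stay as the last step left them, time stands still between calls to the robot, and variables do not carry over. Pictures are saved under pics/ and viewed, at most 10 in all, crops included, and the job is handed in when it is done.

Besides the shell and the picture viewer there is one more tool, called after "Call:" as name(argument=value, ...) on one line, values as JSON. send_rows: Moves the arm, as the interface text tells. Its arguments: {"type":"object","properties":{"rows":{"type":"array"},"force":{"type":"number"}},"required":["rows"]}

```bash
mkdir -p pics; cat > h.py <<'E'
from station import *
import numpy as np, cv2
from scipy.spatial.transform import Rotation as Ro
def cam(n):
    c=camera(n); c['R']=cv2.Rodrigues(np.array(c['rvec'],float))[0]; c['t']=np.array(c['tvec'],float).reshape(3)
    c['K']=np.array(c['camera_matrix'],float); c['Dd']=np.array(c['D'],float); return c
def cloud(c):
    "world points per pixel from depth"
    h,w=c['z_map'].shape
    u,v=np.meshgrid(np.arange(w),np.arange(h))
    p=cv2.undistortPoints(np.stack([u,v],-1).reshape(-1,1,2).astype(float),c['K'],c['Dd']).reshape(h,w,2)
    z=c['z_map'].astype(float)
    P=np.dstack([p*z[...,None],z])
    W=(P-c['t'])@c['R']; W[z==0]=np.nan
    return W
def plane(c,uv,z):
    p=cv2.undistortPoints(np.array(uv,float).reshape(-1,1,2),c['K'],c['Dd']).reshape(-1,2)
    d=np.c_[p,np.ones(len(p))]@c['R']; o=-c['R'].T@c['t']
    return o+d*((z-o[2])/d[:,2])[:,None]
def save(c,n): cv2.imwrite('pics/'+n,c['frame'][...,::-1])
E
python3 - <<'E'
from h import *
o=get_obs(); print({k:np.round(v,3) for k,v in o.items()})
for n in ['top','scene']:
    c=cam(n); save(c,n+'1.png'); print(n,-c['R'].T@c['t'])
    np.save(n+'.npy',c,allow_pickle=True)
E
```

```text
{'time_s': np.float64(0.0), 'qpos': array([ 1.038,  0.3  ,  1.522,  0.   ,  1.321, -0.067]), 'joint_vel': array([ 0.   , -0.001, -0.001,  0.   , -0.001, -0.002]), 'tau': array([-1.0000e-03, -5.3181e+01, -3.5273e+01,  7.1000e-02,  2.4000e-02,
       -0.0000e+00]), 'ee_pos': array([0.247, 0.491, 0.205]), 'eef_rot': array([-3.14 , -0.   ,  2.676]), 'force': array([ 0.366, -0.377,  0.538]), 'moment': array([ 0.025, -0.033,  0.001]), 'grip_force': np.float64(0.0), 'grip_width': np.float64(0.094)}
top [0.40891972 0.08867474 1.22139858]
scene [ 1.27226127 -0.85609626  0.84702514]
```

View pics/top1.png

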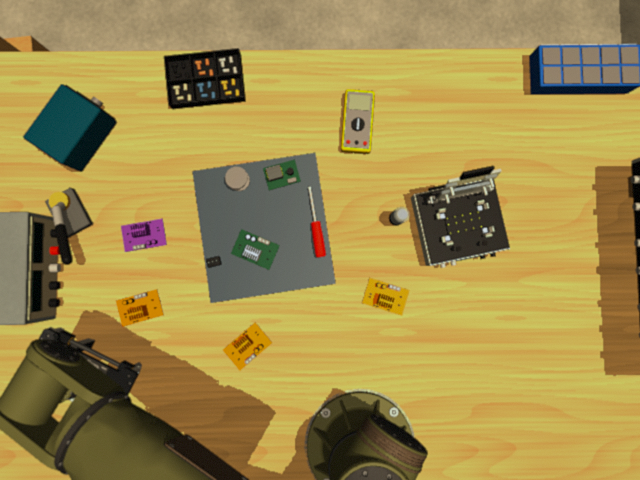

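View pics/scene1.png

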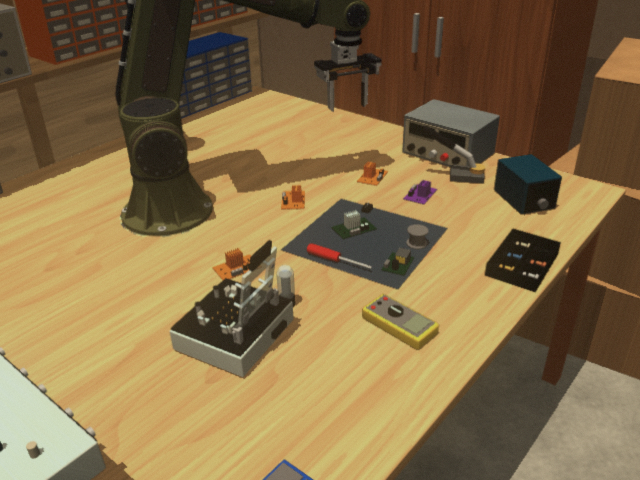

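The top view shows the amplifier board at about (255,249), with the terminal edge towards image-up, and the jig at about (460,222) with its lid open and leaning up-image. The tube is at (398,217). The scene view agrees. Next I measure both.

```bash
python3 - <<'E'
from h import *
c=np.load('top.npy',allow_pickle=True).item(); W=cloud(c); f=c['frame']
hsv=cv2.cvtColor(f,cv2.COLOR_RGB2HSV)
m=cv2.inRange(hsv,(45,80,30),(90,255,255)); m[:,:215]=0;m[:225]=0;m[280:]=0;m[:,300:]=0
m=cv2.morphologyEx(m,cv2.MORPH_CLOSE,np.ones((9,9)))
k=max(cv2.findContours(m,0,1)[0],key=cv2.contourArea).reshape(-1,2)
p=plane(c,k,0.0044)[:,:2]; r=cv2.minAreaRect((p*1000).astype(np.float32)); print('board',r)
q=W[225:280,215:300].reshape(-1,3); h=q[(q[:,2]>.033)&(q[:,2]<.045)]
print('sink',len(h),np.median(h,0),cv2.minAreaRect((h[:,:2]*1000).astype(np.float32)))
# jig plate
s=W[160:280,400:520].reshape(-1,3); z=s[:,2]
print(np.histogram(z[~np.isnan(z)],bins=np.arange(0,.28,.01)))
t=s[(z>.054)&(z<.068)]; print('plate',len(t),np.median(t,0),cv2.minAreaRect((t[:,:2]*1000).astype(np.float32)))
l=s[z>.12]; print('lid',len(l),l.min(0),l.max(0),cv2.minAreaRect((l[:,:2]*1000).astype(np.float32)))
img=cv2.resize(f[150:290,380:520],None,fx=4,fy=4,interpolation=3); b=cv2.resize(f[220:290,210:310],None,fx=2.2,fy=2.2,interpolation=3)
img=np.hstack([img,np.zeros((560,220,3),np.uint8)]); img[:154,560:780]=b; cv2.imwrite('pics/crop.png',img[...,::-1])
E
```

```text
board ((458.8990173339844, 243.5026397705078), (98.78227233886719, 62.88847732543945), 66.57758331298828)
sink 116 [0.45044285 0.24713758 0.04044694] ((449.3822326660156, 246.85665893554688), (34.33529281616211, 25.57282829284668), 68.40156555175781)
(array([4195,   67,   61,  196,   98, 1389, 3677,  142,  152,  230,   84,
         52,   66,  133,   76,   30,   27,   70,   83,   77,   85,   94,
         55,   81,   94,    0,    0,    0]), array([0.  , 0.01, 0.02, 0.03, 0.04, 0.05, 0.06, 0.07, 0.08, 0.09, 0.1 ,
       0.11, 0.12, 0.13, 0.14, 0.15, 0.16, 0.17, 0.18, 0.19, 0.2 , 0.21,
       0.22, 0.23, 0.24, 0.25, 0.26, 0.27, 0.28]))
plate 4863 [ 0.50641395 -0.23457124  0.0616248 ] ((511.9720764160156, -214.54864501953125), (169.21287536621094, 234.23780822753906), 11.40062141418457)
lid 971 [ 0.55060903 -0.27968255  0.12020344] [ 0.60691033 -0.16874657  0.24682853] ((581.1126098632812, -225.12423706054688), (45.89149856567383, 109.69979858398438), 11.465849876403809)
```

View pics/crop.png

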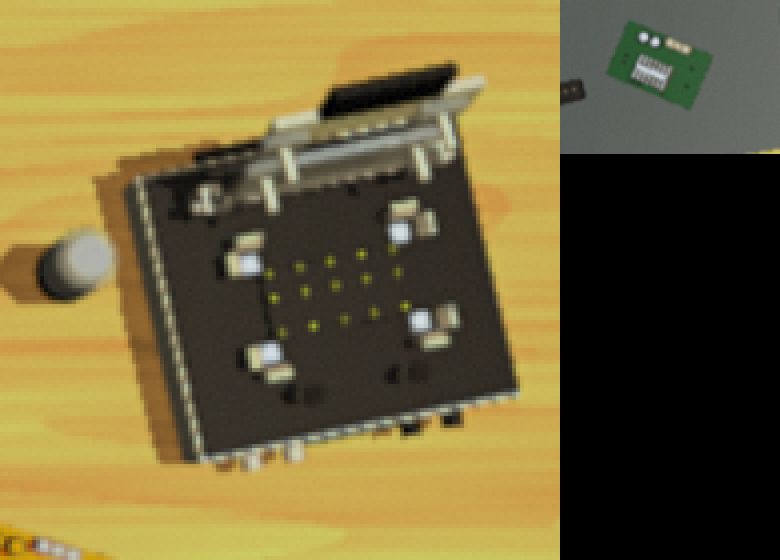

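The crop shows the jig's four corner guides around the probe field and its lid tilted back. The board inset shows the terminal block and capacitors on the upper long edge. That puts the board at (459,243.5) with yaw about -23°, and the jig at yaw about +11.4°.

```bash
cat >> h.py <<'E'
def go(x,y,z,yaw=None):
    o=get_obs(); R=Ro.from_euler('xyz',o['eef_rot']).as_matrix()
    d=np.array([x,y,z])-o['ee_pos']; print('tool mm',np.round(R.T@d*1000,1),'pos',np.round(o['ee_pos'],4),'rot',np.round(np.degrees(o['eef_rot']),2))
    if yaw is not None: print('roll',(np.degrees(o['eef_rot'][2])-yaw+180)%360-180)
E
python3 -c "
from h import *
go(.4495,.247,.15,157)"
```

```text
tool mm [-290.7 -127.1   55. ] pos [0.2469 0.4912 0.2049] rot [-179.94   -0.    153.31]
roll -3.6898219783040247
```

Call:
send_rows(rows=[{"dx": -12, "dy": -5, "dz": 0}, {"dx": -30, "dy": -13, "dz": 3}, {"dx": -34, "dy": -15, "dz": 6}, {"dx": -34, "dy": -15, "dz": 6}, {"dx": -34, "dy": -15, "dz": 6}, {"dx": -34, "dy": -15, "dz": 6}, {"dx": -34, "dy": -15, "dz": 6}, {"dx": -34, "dy": -15, "dz": 6}, {"dx": -25, "dy": -11, "dz": 6}, {"dx": -15, "dy": -6, "dz": 6}, {"dx": -5, "dy": -2, "dz": 4, "roll": -3.7}, {"dx": 0}])

```text
invalid input at $.rows[0]: expected keys dx, dy, dz, roll, jaw
```

```bash
python3 - <<'E'
from h import *
c=cam('wrist'); save(c,'w1.png'); W=cloud(c)
hsv=cv2.cvtColor(c['frame'],cv2.COLOR_RGB2HSV)
m=cv2.inRange(hsv,(45,80,30),(90,255,255)); m=cv2.morphologyEx(m,cv2.MORPH_CLOSE,np.ones((15,15)))
k=max(cv2.findContours(m,0,1)[0],key=cv2.contourArea).reshape(-1,2)
p=plane(c,k,0.0044)[:,:2]; print('board',cv2.minAreaRect((p*1000).astype(np.float32)))
q=W.reshape(-1,3); h=q[(q[:,2]>.035)&(q[:,2]<.045)&(np.hypot(q[:,0]-.4495,q[:,1]-.247)<.03)]
print('sink',len(h),np.median(h,0),cv2.minAreaRect((h[:,:2]*1000).astype(np.float32)))
go(.4495,.247,.0095,157); print(-c['R'].T@c['t'])
E
```

```text
board ((458.5768737792969, 242.04864501953125), (99.34037017822266, 64.01213836669922), 66.04955291748047)
sink 371 [0.4491811  0.24621593 0.03927841] ((450.4080505371094, 245.52761840820312), (34.91001510620117, 27.73534393310547), 65.65641784667969)
tool mm [-290.7 -127.   195.6] pos [0.2469 0.4912 0.205 ] rot [-179.95   -0.    153.31]
roll -3.6887756622493555
[0.17631276 0.52569931 0.38386523]
```

View pics/w1.png

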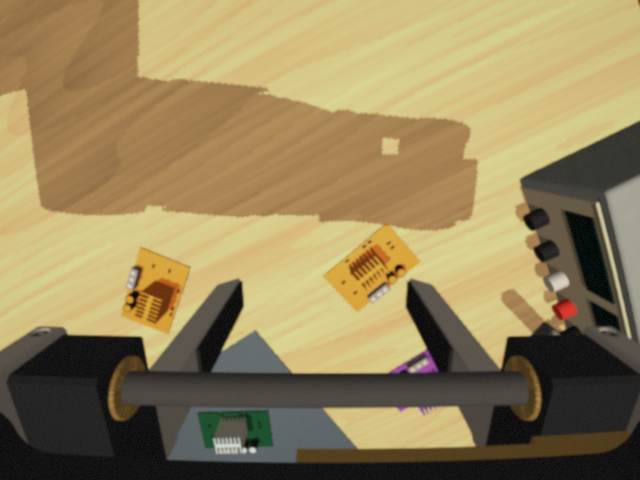

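All the keys are required, so that call was refused and the arm hasn't moved. The wrist picture shows the green board at about (235,430), and its pose agrees to about 1.5 mm. I resend with full rows.

Call:
send_rows(rows=[{"dx": -12, "dy": -5, "dz": 0, "roll": 0, "jaw": -1}, {"dx": -30, "dy": -13, "dz": 3, "roll": 0, "jaw": -1}, {"dx": -34, "dy": -15, "dz": 6, "roll": 0, "jaw": -1}, {"dx": -34, "dy": -15, "dz": 6, "roll": 0, "jaw": -1}, {"dx": -34, "dy": -15, "dz": 6, "roll": 0, "jaw": -1}, {"dx": -34, "dy": -15, "dz": 6, "roll": 0, "jaw": -1}, {"dx": -34, "dy": -15, "dz": 6, "roll": 0, "jaw": -1}, {"dx": -34, "dy": -15, "dz": 6, "roll": 0, "jaw": -1}, {"dx": -25, "dy": -11, "dz": 6, "roll": 0, "jaw": -1}, {"dx": -15, "dy": -6, "dz": 6, "roll": 0, "jaw": -1}, {"dx": -5, "dy": -2, "dz": 4, "roll": -3.0, "jaw": -1}, {"dx": 0, "dy": 0, "dz": 0, "roll": 0, "jaw": -1}])

```text
time_s: 1.15
ee_pos: [0.4505, 0.2452, 0.1495]
eef_rot: [-3.14, -0.001, 2.728]
force: [-0.2, 0.8, -0.8]
grip_width: 0.0942
grip_force: 0.0
```

```bash
python3 - <<'E'
from h import *
c=cam('wrist'); save(c,'w2.png'); W=cloud(c)
q=W.reshape(-1,3); h=q[(q[:,2]>.035)&(q[:,2]<.045)&(np.hypot(q[:,0]-.4495,q[:,1]-.247)<.03)]
print('sink',len(h),np.median(h,0),cv2.minAreaRect((h[:,:2]*1000).astype(np.float32)))
go(.4495,.2465,.0095,156.4); print(get_obs()['joint_vel'],get_obs()['qpos'])
E
```

```text
sink 570 [0.44976043 0.24550882 0.03995982] ((450.3715515136719, 245.02163696289062), (33.224853515625, 26.420400619506836), 66.84351348876953)
tool mm [  0.6   0.2 140.6] pos [0.4501 0.2461 0.1501] rot [-1.7996e+02 -3.0000e-02  1.5620e+02]
roll -0.20177576632568162
[ 0.02905773 -0.01324536 -0.0079033   0.00131664  0.00626352  0.04468285] [ 4.28995859e-01  2.72449629e-01  1.69097861e+00 -3.36568814e-05
  1.17909158e+00 -7.26368461e-01]
```

View pics/w2.png

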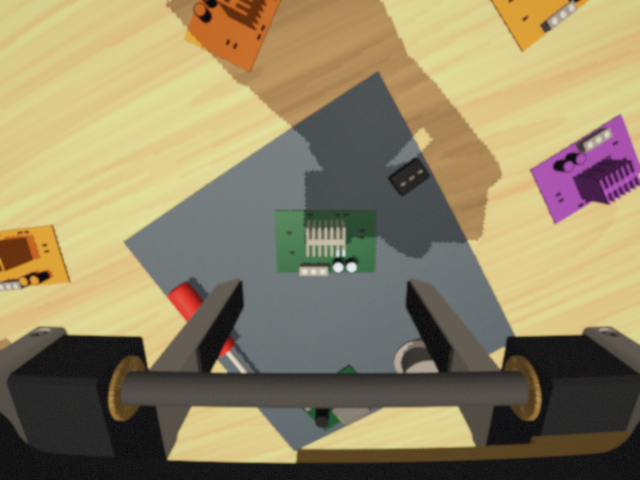

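The wrist view shows the heat sink at about (326,240), between the fingers and square to them, and the relay at (408,176) is clear. I descend and grip.

Call:
send_rows(rows=[{"dx": 0, "dy": 0, "dz": 15, "roll": 0, "jaw": -1}, {"dx": 0, "dy": 0, "dz": 25, "roll": 0, "jaw": -1}, {"dx": 0, "dy": 0, "dz": 30, "roll": 0, "jaw": -1}, {"dx": 0, "dy": 0, "dz": 30, "roll": 0, "jaw": -1}, {"dx": 0, "dy": 0, "dz": 20, "roll": 0, "jaw": -1}, {"dx": 0, "dy": 0, "dz": 12, "roll": 0, "jaw": -1}, {"dx": 0, "dy": 0, "dz": 6, "roll": 0, "jaw": -1}, {"dx": 0, "dy": 0, "dz": 2.5, "roll": 0, "jaw": -1}, {"dx": 0, "dy": 0, "dz": 0, "roll": 0, "jaw": -1}, {"dx": 0, "dy": 0, "dz": 0, "roll": 0, "jaw": 0.2}, {"dx": 0, "dy": 0, "dz": 0, "roll": 0, "jaw": 0.2}, {"dx": 0, "dy": 0, "dz": 0, "roll": 0, "jaw": 0.2}], force=15)

```text
time_s: 2.2
ee_pos: [0.4503, 0.2474, 0.0107]
eef_rot: [3.141, 0.001, 2.728]
force: [-0.5, -0.6, -0.6]
grip_width: 0.0771
grip_force: 0.0
```

Call:
send_rows(rows=[{"dx": 0, "dy": 0, "dz": 0, "roll": 0, "jaw": 0.5}, {"dx": 0, "dy": 0, "dz": 0, "roll": 0, "jaw": 1}, {"dx": 0, "dy": 0, "dz": 0, "roll": 0, "jaw": 1}, {"dx": 0, "dy": 0, "dz": 0, "roll": 0, "jaw": 1}, {"dx": 0, "dy": 0, "dz": 0, "roll": 0, "jaw": 1}, {"dx": 0, "dy": 0, "dz": 0, "roll": 0, "jaw": 1}, {"dx": 0, "dy": 0, "dz": 0, "roll": 0, "jaw": 1}, {"dx": 0, "dy": 0, "dz": 0, "roll": 0, "jaw": 1}], force=15)

```text
time_s: 2.87
ee_pos: [0.45, 0.2472, 0.0099]
eef_rot: [-3.142, -0.0, 2.728]
force: [0.3, 0.4, 0.4]
grip_width: 0.0337
grip_force: 15.0
```

Gripped: opening 33.7 mm at 15 N. I lift, and meanwhile refine the jig from the first top view.

Call:
send_rows(rows=[{"dx": 0, "dy": 0, "dz": -5, "roll": 0, "jaw": 1}, {"dx": 0, "dy": 0, "dz": -12, "roll": 0, "jaw": 1}, {"dx": 0, "dy": 0, "dz": -20, "roll": 0, "jaw": 1}, {"dx": 0, "dy": 0, "dz": -25, "roll": 0, "jaw": 1}, {"dx": 0, "dy": 0, "dz": -25, "roll": -5, "jaw": 1}, {"dx": 0, "dy": 0, "dz": -25, "roll": -5, "jaw": 1}, {"dx": 0, "dy": 0, "dz": -25, "roll": -5, "jaw": 1}, {"dx": 0, "dy": 0, "dz": -20, "roll": -5, "jaw": 1}, {"dx": 0, "dy": 0, "dz": -15, "roll": -5, "jaw": 1}, {"dx": 0, "dy": 0, "dz": -10, "roll": -5, "jaw": 1}, {"dx": 0, "dy": 0, "dz": -5, "roll": -5, "jaw": 1}, {"dx": 0, "dy": 0, "dz": 0, "roll": 0, "jaw": 1}])

```text
time_s: 3.87
ee_pos: [0.4503, 0.2474, 0.1984]
eef_rot: [3.141, 0.002, -2.94]
force: [-1.1, 0.2, -1.6]
grip_width: 0.0339
grip_force: 15.0
```

```bash
python3 - <<'E'
from h import *
c=np.load('top.npy',allow_pickle=True).item(); W=cloud(c); f=c['frame']
hsv=cv2.cvtColor(f,cv2.COLOR_RGB2HSV)
s=np.zeros((480,640),bool); s[150:290,405:525]=1
pl=(s&(W[...,2]>.055)&(W[...,2]<.067)).astype(np.uint8)
pl=cv2.morphologyEx(pl,cv2.MORPH_OPEN,np.ones((9,9)))
k=max(cv2.findContours(pl,0,1)[0],key=cv2.contourArea).reshape(-1,2)
p=plane(c,k,.061)[:,:2]*1000; r=cv2.minAreaRect(p.astype(np.float32)); print(r); print(cv2.boxPoints(r))
# guides
a=np.radians(11.4); ex=np.array([np.cos(a),np.sin(a)]); ey=np.array([-ex[1],ex[0]])
g=(s&(W[...,2]>.072)&(W[...,2]<.09)&(f.min(2)>120)).astype(np.uint8)
n,L,st,ce=cv2.connectedComponentsWithStats(g)
for i in range(1,n):
    if st[i,4]>5:
        q=W[L==i].mean(0); d=q[:2]-[.495,-.222]; print(st[i,4],q,'jig',d@ex,d@ey)
go(.495,-.10,.2,191.4)
E
```

```text
((509.8902587890625, -172.11737060546875), (61.54743194580078, 87.13468170166016), 89.48238372802734)
[[ 466.0467  -202.49625]
 [ 553.1778  -203.28342]
 [ 553.7338  -141.7385 ]
 [ 466.60272 -140.95132]]
12 [ 0.55873028 -0.27564686  0.08065824] jig 0.0518692642758203 -0.06518523300813013
7 [ 0.54893467 -0.28992883  0.08062511] jig 0.039443973120986645 -0.077249260521435
11 [ 0.54034138 -0.18726681  0.08060362] jig 0.051312117672506874 0.02508588882156406
11 [ 0.5274563 -0.1793765  0.0787447] jig 0.04024081969930183 0.03536736808713539
8 [ 0.49664533 -0.29979734  0.08125955] jig -0.013764349362124834 -0.07658769596372565
12 [ 0.48300325 -0.29128229  0.07903242] jig -0.025454221721299478 -0.06554418771062068
11 [ 0.47423374 -0.18987925  0.07879924] jig -0.014007661871014572 0.03559165370145013
13 [ 0.46488539 -0.2026248   0.0799085 ] jig -0.0256908319894864 0.024945319742510692
tool mm [  25.7 -349.3   -1.8] pos [0.4503 0.2474 0.1984] rot [ 1.7997e+02  1.2000e-01 -1.6845e+02]
roll 0.14713668490367127
```

The eight guide pieces are symmetric about (0.512,-0.2395), with yaw 11.4°. I carry the board over to just beside the jig and look again with the wrist camera.

Call:
send_rows(rows=[{"dx": 0, "dy": -10, "dz": 0, "roll": 0, "jaw": 1}, {"dx": 2, "dy": -22, "dz": 0, "roll": 0, "jaw": 1}, {"dx": 3, "dy": -35, "dz": 0, "roll": 0, "jaw": 1}, {"dx": 3, "dy": -38, "dz": 0, "roll": 0, "jaw": 1}, {"dx": 3, "dy": -38, "dz": 0, "roll": 0, "jaw": 1}, {"dx": 3, "dy": -38, "dz": 0, "roll": 0, "jaw": 1}, {"dx": 3, "dy": -38, "dz": 0, "roll": 0, "jaw": 1}, {"dx": 3, "dy": -38, "dz": 0, "roll": 0, "jaw": 1}, {"dx": 3, "dy": -35, "dz": 0, "roll": 0, "jaw": 1}, {"dx": 3, "dy": -30, "dz": 0, "roll": 0, "jaw": 1}, {"dx": 0, "dy": -18, "dz": 0, "roll": 0, "jaw": 1}, {"dx": 0, "dy": -8, "dz": 0, "roll": 0, "jaw": 1}])

```text
time_s: 4.87
ee_pos: [0.4922, -0.1018, 0.1962]
eef_rot: [3.141, -0.001, -2.95]
force: [0.1, -0.0, -1.8]
grip_width: 0.0341
grip_force: 15.0
```

Call:
send_rows(rows=[{"dx": 0, "dy": 0, "dz": 0, "roll": 0, "jaw": 1}, {"dx": 0, "dy": 0, "dz": 0, "roll": 0, "jaw": 1}])

```text
time_s: 5.03
ee_pos: [0.4924, -0.0988, 0.1965]
eef_rot: [3.141, -0.001, -2.946]
force: [0.4, -0.4, -0.7]
grip_width: 0.034
grip_force: 15.0
```

```bash
python3 - <<'E'
from h import *
c=cam('wrist'); save(c,'w3.png'); W=cloud(c); f=c['frame']
a=np.radians(11.4); ex=np.array([np.cos(a),np.sin(a)]); ey=np.array([-ex[1],ex[0]])
d=W[...,:2]-[.5118,-.2395]; X,Y=d@ex,d@ey
g=((abs(X)<.06)&(abs(Y)<.075)&(W[...,2]>.076)&(W[...,2]<.086)&(f.min(2)>110)).astype(np.uint8)
n,L,st,ce=cv2.connectedComponentsWithStats(g)
for i in range(1,n):
    if st[i,4]>15: print(st[i,4],ce[i].round(),'z',W[L==i][:,2].mean(),'jig',np.round([X[L==i].min(),X[L==i].mean(),X[L==i].max(),Y[L==i].min(),Y[L==i].mean(),Y[L==i].max()],4))
hs=cv2.cvtColor(f,cv2.COLOR_RGB2HSV); m=cv2.inRange(hs,(45,80,30),(90,255,255)); m=cv2.morphologyEx(m,cv2.MORPH_CLOSE,np.ones((15,15)))
k=max(cv2.findContours(m,0,1)[0],key=cv2.contourArea).reshape(-1,2)
o=get_obs(); p=plane(c,k,o['ee_pos'][2]-.0074+.0024)[:,:2]*1000; print('board',cv2.minAreaRect(p.astype(np.float32)))
go(.502,-.2415,.2,191.4)
E
```

```text
112 [214. 188.] z 0.07866598571608921 jig [-0.0418 -0.039  -0.0353  0.0364  0.0435  0.0507]
91 [115. 190.] z 0.07868760018834346 jig [-0.0411 -0.0386 -0.0354 -0.0538 -0.0463 -0.0386]
83 [227. 201.] z 0.07885650737861166 jig [-0.0331 -0.0273 -0.0212  0.0511  0.0545  0.0572]
100 [106. 202.] z 0.078596199397127 jig [-0.0332 -0.0276 -0.0212 -0.0616 -0.0573 -0.054 ]
84 [115. 259.] z 0.07853071557888193 jig [ 0.0209  0.0265  0.0327 -0.0612 -0.0572 -0.0536]
74 [232. 259.] z 0.07890211567918039 jig [0.0206 0.0266 0.0333 0.0514 0.0547 0.0573]
97 [128. 270.] z 0.0785197318077643 jig [ 0.0349  0.0378  0.0412 -0.0542 -0.0469 -0.04  ]
97 [221. 270.] z 0.07857492000590903 jig [0.0343 0.0375 0.0408 0.0363 0.0434 0.05  ]
board ((497.7532958984375, -99.67738342285156), (53.76310348510742, 98.35160827636719), 10.809371948242188)
tool mm [  18.7 -142.3   -3.4] pos [ 0.4925 -0.0983  0.1967] rot [ 1.7997e+02 -3.0000e-02 -1.6871e+02]
roll -0.11300356481478957
```

View pics/w3.png

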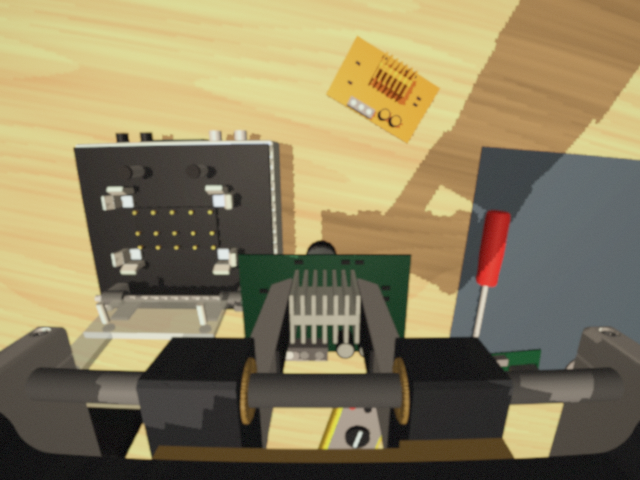

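The view shows the jig at left, with its guides around (115–230,190–270) and the lid hanging open behind. The board is held level at (325,300). The board and the heat sink show that the wrist camera is biased by about 1.5–2 mm in y, so I trust the top-view nest. Next I move above it.

Call:
send_rows(rows=[{"dx": 1, "dy": -10, "dz": 0, "roll": 0, "jaw": 1}, {"dx": 3, "dy": -22, "dz": 0, "roll": 0, "jaw": 1}, {"dx": 4, "dy": -30, "dz": 0, "roll": 0, "jaw": 1}, {"dx": 4, "dy": -30, "dz": 0, "roll": 0, "jaw": 1}, {"dx": 4, "dy": -25, "dz": 0, "roll": 0, "jaw": 1}, {"dx": 2, "dy": -15, "dz": 0, "roll": 0, "jaw": 1}, {"dx": 0.7, "dy": -7.3, "dz": 0, "roll": 0, "jaw": 1}, {"dx": 0, "dy": -3, "dz": 0, "roll": 0, "jaw": 1}, {"dx": 0, "dy": 0, "dz": 0, "roll": 0, "jaw": 1}, {"dx": 0, "dy": 0, "dz": 0, "roll": 0, "jaw": 1}, {"dx": 0, "dy": 0, "dz": 0, "roll": 0, "jaw": 1}, {"dx": 0, "dy": 0, "dz": 0, "roll": 0, "jaw": 1}])

```text
time_s: 6.08
ee_pos: [0.5025, -0.2415, 0.1971]
eef_rot: [-3.142, 0.0, -2.943]
force: [0.7, -0.5, -0.8]
grip_width: 0.0342
grip_force: 15.0
```

```bash
python3 -c "
from h import *
go(.502,-.2415,.1,191.4); print(get_obs()['qpos'])"
```

```text
tool mm [ 0.5  0.1 97.1] pos [ 0.5025 -0.2415  0.1971] rot [-1.8000e+02  1.0000e-02 -1.6863e+02]
roll -0.02650323581531211
[-5.13700070e-01  3.23189569e-01  1.51029690e+00  1.60947876e-05
  1.30797319e+00 -2.28300554e+00]
```

Call:
send_rows(rows=[{"dx": 0.4, "dy": 0, "dz": 10, "roll": 0, "jaw": 1}, {"dx": 0, "dy": 0, "dz": 16, "roll": 0, "jaw": 1}, {"dx": 0, "dy": 0, "dz": 20, "roll": 0, "jaw": 1}, {"dx": 0, "dy": 0, "dz": 18, "roll": 0, "jaw": 1}, {"dx": 0, "dy": 0, "dz": 14, "roll": 0, "jaw": 1}, {"dx": 0, "dy": 0, "dz": 9, "roll": 0, "jaw": 1}, {"dx": 0, "dy": 0, "dz": 6, "roll": 0, "jaw": 1}, {"dx": 0, "dy": 0, "dz": 3, "roll": 0, "jaw": 1}, {"dx": 0, "dy": 0, "dz": 1, "roll": 0, "jaw": 1}, {"dx": 0, "dy": 0, "dz": 0, "roll": 0, "jaw": 1}, {"dx": 0, "dy": 0, "dz": 0, "roll": 0, "jaw": 1}])

```text
time_s: 7.0
ee_pos: [0.5022, -0.2426, 0.1006]
eef_rot: [-3.141, 0.001, -2.944]
force: [-0.2, -1.1, -0.4]
grip_width: 0.0342
grip_force: 15.0
```

Call:
send_rows(rows=[{"dx": 0, "dy": 0, "dz": 2, "roll": 0, "jaw": 1}, {"dx": 0, "dy": 0, "dz": 2, "roll": 0, "jaw": 1}, {"dx": 0, "dy": 0, "dz": 2, "roll": 0, "jaw": 1}, {"dx": 0, "dy": 0, "dz": 2, "roll": 0, "jaw": 1}, {"dx": 0, "dy": 0, "dz": 2, "roll": 0, "jaw": 1}, {"dx": 0, "dy": 0, "dz": 2, "roll": 0, "jaw": 1}, {"dx": 0, "dy": 0, "dz": 0, "roll": 0, "jaw": 1}, {"dx": 0, "dy": 0, "dz": 0, "roll": 0, "jaw": 1}])

```text
time_s: 7.67
ee_pos: [0.5019, -0.2424, 0.0878]
eef_rot: [3.141, -0.0, -2.944]
force: [0.0, 0.8, -1.5]
grip_width: 0.0338
grip_force: 15.0
```

Call:
send_rows(rows=[{"dx": 0, "dy": 0.4, "dz": 1.5, "roll": 0, "jaw": 1}, {"dx": 0, "dy": 0.4, "dz": 1.5, "roll": 0, "jaw": 1}, {"dx": 0, "dy": 0, "dz": 1.5, "roll": 0, "jaw": 1}, {"dx": 0, "dy": 0, "dz": 1.5, "roll": 0, "jaw": 1}, {"dx": 0, "dy": 0, "dz": 1, "roll": 0, "jaw": 1}, {"dx": 0, "dy": 0, "dz": 0, "roll": 0, "jaw": 1}, {"dx": 0, "dy": 0, "dz": 0, "roll": 0, "jaw": 1}])

```text
time_s: 8.25
ee_pos: [0.5017, -0.2416, 0.0809]
eef_rot: [3.142, -0.0, -2.944]
force: [-0.2, 0.2, -1.7]
grip_width: 0.0337
grip_force: 15.0
```

Call:
send_rows(rows=[{"dx": 0, "dy": 0, "dz": 1, "roll": 0, "jaw": 1}, {"dx": 0, "dy": 0, "dz": 1, "roll": 0, "jaw": 1}, {"dx": 0, "dy": 0, "dz": 0.5, "roll": 0, "jaw": 1}, {"dx": 0, "dy": 0, "dz": 0, "roll": 0, "jaw": 1}, {"dx": 0, "dy": 0, "dz": 0, "roll": 0, "jaw": 1}])

```text
time_s: 8.67
ee_pos: [0.5018, -0.2416, 0.0784]
eef_rot: [3.142, -0.0, -2.944]
force: [0.2, 0.5, -0.8]
grip_width: 0.0338
grip_force: 15.0
```

Call:
send_rows(rows=[{"dx": 0, "dy": 0, "dz": 0.5, "roll": 0, "jaw": 1}, {"dx": 0, "dy": 0, "dz": 0.5, "roll": 0, "jaw": 1}, {"dx": 0, "dy": 0, "dz": 0.5, "roll": 0, "jaw": 1}, {"dx": 0, "dy": 0, "dz": 0.5, "roll": 0, "jaw": 1}, {"dx": 0, "dy": 0, "dz": 0, "roll": 0, "jaw": 1}, {"dx": 0, "dy": 0, "dz": 0, "roll": 0, "jaw": 1}])

```text
time_s: 9.17
ee_pos: [0.5018, -0.2417, 0.0766]
eef_rot: [-3.141, 0.0, -2.944]
force: [-1.5, 0.6, 2.1]
grip_width: 0.034
grip_force: 15.0
```

Contact on the probes at about 3 N. I release by opening part way, to stay clear of the guides, and then rise.

Call:
send_rows(rows=[{"dx": 0, "dy": 0, "dz": 0, "roll": 0, "jaw": 0.2}, {"dx": 0, "dy": 0, "dz": 0, "roll": 0, "jaw": 0}, {"dx": 0, "dy": 0, "dz": 0, "roll": 0, "jaw": -0.2}, {"dx": 0, "dy": 0, "dz": 0, "roll": 0, "jaw": -0.2}, {"dx": 0, "dy": 0, "dz": 0, "roll": 0, "jaw": -0.2}, {"dx": 0, "dy": 0, "dz": -3, "roll": 0, "jaw": -0.2}, {"dx": 0, "dy": 0, "dz": -6, "roll": 0, "jaw": -0.2}, {"dx": 0, "dy": 0, "dz": -10, "roll": 0, "jaw": -0.2}, {"dx": 0, "dy": 0, "dz": -15, "roll": 0, "jaw": -0.2}, {"dx": 0, "dy": 0, "dz": -25, "roll": 0, "jaw": -0.2}, {"dx": 0, "dy": 0, "dz": -35, "roll": 0, "jaw": -0.2}, {"dx": 0, "dy": 0, "dz": -40, "roll": 0, "jaw": -0.2}])

```text
time_s: 10.17
ee_pos: [0.5011, -0.2412, 0.2118]
eef_rot: [3.14, -0.001, -2.944]
force: [1.2, -0.8, -0.0]
grip_width: 0.0564
grip_force: 0.0
```

Call:
send_rows(rows=[{"dx": 0, "dy": 0, "dz": -40, "roll": 0, "jaw": 1}, {"dx": 0, "dy": 0, "dz": -35, "roll": 0, "jaw": 1}, {"dx": 0, "dy": 0, "dz": -20, "roll": 0, "jaw": 1}, {"dx": 0, "dy": 0, "dz": -10, "roll": 0, "jaw": 1}, {"dx": 0, "dy": 0, "dz": 0, "roll": 0, "jaw": 1}, {"dx": 0, "dy": 0, "dz": 0, "roll": 0, "jaw": 1}])

```text
time_s: 10.67
ee_pos: [0.5016, -0.2415, 0.3147]
eef_rot: [3.141, -0.001, -2.944]
force: [-0.6, 0.2, -0.3]
grip_width: 0.02
grip_force: 0.0
```

```bash
python3 - <<'E'
from h import *
c=cam('wrist'); save(c,'w4.png'); W=cloud(c); f=c['frame']
a=np.radians(11.4); ex=np.array([np.cos(a),np.sin(a)]); ey=np.array([-ex[1],ex[0]])
d=W[...,:2]-[.5118,-.2395]; X,Y=d@ex,d@ey
hs=cv2.cvtColor(f,cv2.COLOR_RGB2HSV); m=cv2.inRange(hs,(45,80,30),(90,255,255))>0
s=m&(abs(X)<.045)&(abs(Y)<.06)&(W[...,2]<.078)
A=np.c_[X[s],Y[s],np.ones(s.sum())]; co=np.linalg.lstsq(A,W[s][:,2],rcond=None)[0]; print('board top plane',s.sum(),co)
l=(abs(Y)<.08)&(X>.03)&(X<.15)&(W[...,2]>.12); print('lid',l.sum(),np.percentile(W[l][:,2],[1,50,99]))
go(.5,-.24,.3,191.4); print(get_obs()['qpos'],get_obs()['grip_width'])
E
```

```text
board top plane 2386 [0.00092508 0.00042396 0.0710755 ]
lid 2841 [0.1213883  0.20606792 0.24180097]
tool mm [ 1.1  1.6 13.9] pos [ 0.5014 -0.2414  0.3139] rot [ 1.7991e+02 -1.0000e-01 -1.6869e+02]
roll -0.0888473156605869
[-5.14541429e-01  2.59887579e-01  1.32380396e+00  1.61973123e-05
  1.56025981e+00 -2.28275342e+00] 0.015739393870090036
```

View pics/w4.png

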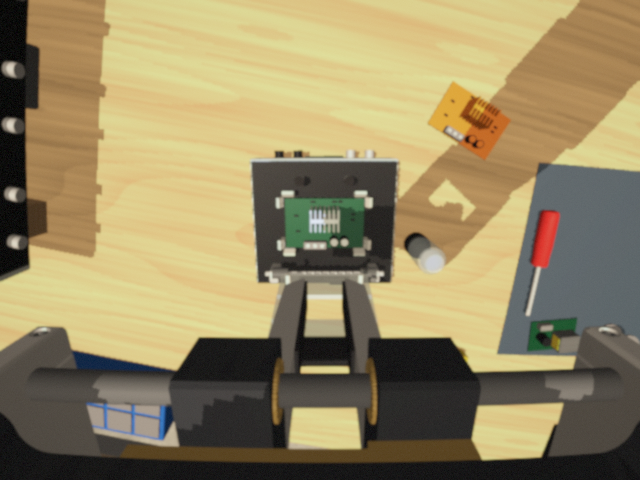

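The view shows the board seated square inside the four guides at (325,220), terminal edge on the hinge side and its top plane level at 71 mm. The lid is still open. Next I work out the lid path.

```bash
python3 - <<'E'
from h import *
a=np.radians(11.4); ex=np.array([np.cos(a),np.sin(a)])
N=np.array([.5118,-.2395])
p=lambda X,z:(*(N+X*ex),z)
print('over');go(*p(.130,.312),191.4); print('behind');go(*p(.130,.222))
th=np.linspace(1.75,0,25)
T=np.c_[62-138*np.cos(th)+4*np.sin(th)+8, 89+138*np.sin(th)+4*np.cos(th)]
print(T.round(1).tolist()); D=np.diff(T,axis=0); print(np.c_[-D[:,0],-D[:,1]].round(1).tolist())
E
```

```text
over
tool mm [-140.6    0.     1.6] pos [ 0.5014 -0.2414  0.3139] rot [ 1.7991e+02 -1.0000e-01 -1.6869e+02]
roll -0.0888473156605869
behind
tool mm [-1.407e+02 -1.000e-01  9.160e+01] pos [ 0.5014 -0.2414  0.3139] rot [ 1.7991e+02 -1.0000e-01 -1.6869e+02]
[[98.5, 224.1], [88.6, 225.8], [78.6, 226.8], [68.5, 227.1], [58.5, 226.6], [48.5, 225.4], [38.6, 223.4], [28.9, 220.8], [19.4, 217.5], [10.2, 213.4], [1.3, 208.7], [-7.3, 203.4], [-15.4, 197.5], [-23.1, 191.0], [-30.2, 183.9], [-36.9, 176.4], [-43.0, 168.4], [-48.5, 159.9], [-53.3, 151.1], [-57.5, 141.9], [-61.0, 132.5], [-63.8, 122.9], [-66.0, 113.0], [-67.3, 103.0], [-68.0, 93.0]]
[[9.9, -1.7], [10.0, -1.0], [10.1, -0.3], [10.1, 0.5], [10.0, 1.2], [9.9, 1.9], [9.7, 2.6], [9.5, 3.3], [9.2, 4.0], [8.9, 4.7], [8.5, 5.3], [8.1, 5.9], [7.7, 6.5], [7.2, 7.1], [6.6, 7.6], [6.1, 8.0], [5.5, 8.4], [4.9, 8.8], [4.2, 9.1], [3.5, 9.4], [2.8, 9.7], [2.1, 9.8], [1.4, 10.0], [0.7, 10.0]]
```

Call:
send_rows(rows=[{"dx": -8, "dy": 0, "dz": 0, "roll": 0, "jaw": 1}, {"dx": -18, "dy": 0, "dz": 0, "roll": 0, "jaw": 1}, {"dx": -28, "dy": 0, "dz": 0, "roll": 0, "jaw": 1}, {"dx": -30, "dy": 0, "dz": 0, "roll": 0, "jaw": 1}, {"dx": -28, "dy": 0, "dz": 0, "roll": 0, "jaw": 1}, {"dx": -18, "dy": 0, "dz": 0, "roll": 0, "jaw": 1}, {"dx": -10, "dy": 0, "dz": 2, "roll": 0, "jaw": 1}, {"dx": 0, "dy": 0, "dz": 0, "roll": 0, "jaw": 1}, {"dx": 0, "dy": 0, "dz": 0, "roll": 0, "jaw": 1}])

```text
time_s: 11.47
ee_pos: [0.6392, -0.2138, 0.3116]
eef_rot: [3.14, -0.002, -2.944]
force: [-0.5, -0.6, -0.6]
grip_width: 0.0006
grip_force: 0.0
```

Call:
send_rows(rows=[{"dx": 0, "dy": 0, "dz": 8, "roll": 0, "jaw": 1}, {"dx": 0, "dy": 0, "dz": 18, "roll": 0, "jaw": 1}, {"dx": 0, "dy": 0, "dz": 22, "roll": 0, "jaw": 1}, {"dx": 0, "dy": 0, "dz": 22, "roll": 0, "jaw": 1}, {"dx": 0, "dy": 0, "dz": 12, "roll": 0, "jaw": 1}, {"dx": 0, "dy": 0, "dz": 7, "roll": 0, "jaw": 1}, {"dx": 0, "dy": 0, "dz": 0, "roll": 0, "jaw": 1}, {"dx": 0, "dy": 0, "dz": 0, "roll": 0, "jaw": 1}])

```text
time_s: 12.13
ee_pos: [0.6391, -0.2144, 0.2254]
eef_rot: [-3.141, 0.001, -2.944]
force: [0.6, 0.4, -0.5]
grip_width: 0.0008
grip_force: 0.0
```

```bash
python3 - <<'E'
from h import *
a=np.radians(11.4); ex=np.array([np.cos(a),np.sin(a)])
N=np.array([.5118,-.2395])
go(*(N+.1085*ex),.2235,191.4);print(get_obs()['force'],get_obs()['qpos'])
E
```

```text
tool mm [21.3  0.5  1.9] pos [ 0.6391 -0.2144  0.2254] rot [-1.7997e+02  5.0000e-02 -1.6870e+02]
roll -0.1018873853417972
[ 0.55236814  0.40448293 -0.52790855] [-3.77929982e-01  5.75337060e-01  1.08570649e+00 -3.97017870e-05
  1.47950782e+00 -2.14591172e+00]
```

Now I approach and push over through the first half of the arc.

Call:
send_rows(rows=[{"dx": 8, "dy": 0.5, "dz": 1, "roll": 0, "jaw": 1}, {"dx": 13, "dy": 0, "dz": 1, "roll": 0, "jaw": 1}, {"dx": 10, "dy": 0, "dz": -0.5, "roll": 0, "jaw": 1}, {"dx": 9.9, "dy": 0, "dz": -1.7, "roll": 0, "jaw": 1}, {"dx": 10, "dy": 0, "dz": -1, "roll": 0, "jaw": 1}, {"dx": 10, "dy": 0, "dz": -0.3, "roll": 0, "jaw": 1}, {"dx": 10, "dy": 0, "dz": 0.5, "roll": 0, "jaw": 1}, {"dx": 10, "dy": 0, "dz": 1.2, "roll": 0, "jaw": 1}, {"dx": 0, "dy": 0, "dz": 0, "roll": 0, "jaw": 1}, {"dx": 0, "dy": 0, "dz": 0, "roll": 0, "jaw": 1}])

```text
time_s: 12.97
ee_pos: [0.5601, -0.2298, 0.2259]
eef_rot: [-3.14, 0.002, -2.945]
force: [1.4, -0.3, 1.5]
grip_width: 0.0006
grip_force: 0.8
```

```bash
cat >> h.py <<'E'
def jg(th=None):
    o=get_obs(); a=np.radians(11.4); ex=np.array([np.cos(a),np.sin(a)]); d=o['ee_pos'][:2]-[.5118,-.2395]
    print('jig X,Y,z mm',np.round([d@ex*1000,d@[-ex[1],ex[0]]*1000,o['ee_pos'][2]*1000],1),'F jig x,z',round(o['force'][:2]@ex,1),round(o['force'][2],1))
E
python3 - <<'E'
from h import *
jg()
c=cam('scene'); f=c['frame'][200:380,150:330]; cv2.imwrite('pics/s2.png',cv2.resize(f,None,fx=3,fy=3)[...,::-1])
E
```

```text
jig X,Y,z mm [ 49.3  -0.  225.9] F jig x,z 1.4 1.5
```

View pics/s2.png

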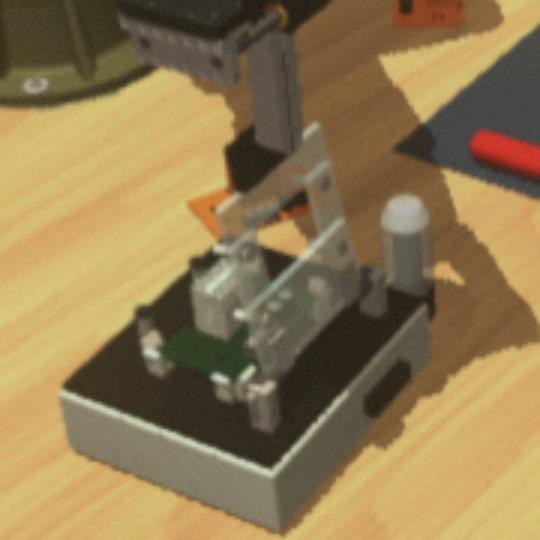

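The view shows the fingertip behind the black tab and the lid swinging over, with the board seated. I continue.

Call:
send_rows(rows=[{"dx": 9.9, "dy": 0, "dz": 2, "roll": 0, "jaw": 1}, {"dx": 9.7, "dy": 0, "dz": 2.6, "roll": 0, "jaw": 1}, {"dx": 9.5, "dy": 0, "dz": 3.3, "roll": 0, "jaw": 1}, {"dx": 9.2, "dy": 0, "dz": 4, "roll": 0, "jaw": 1}, {"dx": 8.9, "dy": 0, "dz": 4.7, "roll": 0, "jaw": 1}, {"dx": 8.5, "dy": 0, "dz": 5.3, "roll": 0, "jaw": 1}, {"dx": 8.1, "dy": 0, "dz": 5.9, "roll": 0, "jaw": 1}, {"dx": 7.7, "dy": 0, "dz": 6.5, "roll": 0, "jaw": 1}, {"dx": 7.2, "dy": 0, "dz": 7.1, "roll": 0, "jaw": 1}, {"dx": 0, "dy": 0, "dz": 0, "roll": 0, "jaw": 1}, {"dx": 0, "dy": 0, "dz": 0, "roll": 0, "jaw": 1}])

```text
time_s: 13.93
ee_pos: [0.4831, -0.245, 0.1835]
eef_rot: [-3.141, 0.001, -2.944]
force: [2.4, -0.0, 3.1]
grip_width: 0.0004
grip_force: 1.5
```

```bash
python3 -c "
from h import *
jg()"
```

```text
jig X,Y,z mm [-29.2   0.2 183.5] F jig x,z 2.3 3.1
```

On track, at (-30.2,183.9) on the arc. I continue and stop short of home.

Call:
send_rows(rows=[{"dx": 7.2, "dy": 0, "dz": 7.2, "roll": 0, "jaw": 1}, {"dx": 6.1, "dy": 0, "dz": 8, "roll": 0, "jaw": 1}, {"dx": 5.5, "dy": 0, "dz": 8.4, "roll": 0, "jaw": 1}, {"dx": 4.9, "dy": 0, "dz": 8.8, "roll": 0, "jaw": 1}, {"dx": 4.2, "dy": 0, "dz": 9.1, "roll": 0, "jaw": 1}, {"dx": 3.5, "dy": 0, "dz": 9.4, "roll": 0, "jaw": 1}, {"dx": 2.8, "dy": 0, "dz": 9.7, "roll": 0, "jaw": 1}, {"dx": 2.1, "dy": 0, "dz": 9.8, "roll": 0, "jaw": 1}, {"dx": 0, "dy": 0, "dz": 0, "roll": 0, "jaw": 1}, {"dx": 0, "dy": 0, "dz": 0, "roll": 0, "jaw": 1}])

```text
time_s: 14.77
ee_pos: [0.4463, -0.2519, 0.1119]
eef_rot: [3.14, -0.002, -2.944]
force: [-1.7, 1.8, 4.8]
grip_width: 0.0003
grip_force: 2.4
```

```bash
python3 -c "
from h import *
jg()"
```

```text
jig X,Y,z mm [-66.7   0.7 111.9] F jig x,z -1.3 4.8
```

Call:
send_rows(rows=[{"dx": 0.7, "dy": 0, "dz": 4, "roll": 0, "jaw": 1}, {"dx": 0.6, "dy": 0, "dz": 4, "roll": 0, "jaw": 1}, {"dx": 0.3, "dy": 0, "dz": 3, "roll": 0, "jaw": 1}, {"dx": 0.2, "dy": 0, "dz": 2, "roll": 0, "jaw": 1}, {"dx": 0, "dy": 0, "dz": 1, "roll": 0, "jaw": 1}, {"dx": 0, "dy": 0, "dz": 1, "roll": 0, "jaw": 1}, {"dx": 0, "dy": 0, "dz": 0.5, "roll": 0, "jaw": 1}, {"dx": 0, "dy": 0, "dz": 0, "roll": 0, "jaw": 1}, {"dx": 0, "dy": 0, "dz": 0, "roll": 0, "jaw": 1}])

```text
time_s: 15.52
ee_pos: [0.4449, -0.2524, 0.0974]
eef_rot: [3.141, -0.001, -2.944]
force: [-2.4, 1.8, 8.0]
grip_width: 0.0006
grip_force: 3.6
```

Call:
send_rows(rows=[{"dx": 0, "dy": 0, "dz": 0.5, "roll": 0, "jaw": 1}, {"dx": 0, "dy": 0, "dz": 0.5, "roll": 0, "jaw": 1}, {"dx": 0, "dy": 0, "dz": 0.4, "roll": 0, "jaw": 1}, {"dx": 0, "dy": 0, "dz": 0, "roll": 0, "jaw": 1}, {"dx": 0, "dy": 0, "dz": 0, "roll": 0, "jaw": 1}])

```text
time_s: 15.93
ee_pos: [0.4448, -0.2524, 0.0961]
eef_rot: [3.141, -0.001, -2.944]
force: [-2.4, 1.3, 8.1]
grip_width: 0.0003
grip_force: 3.8
```

Call:
send_rows(rows=[{"dx": 0, "dy": 0, "dz": 0.4, "roll": 0, "jaw": 1}, {"dx": 0, "dy": 0, "dz": 0.4, "roll": 0, "jaw": 1}, {"dx": 0, "dy": 0, "dz": 0.4, "roll": 0, "jaw": 1}, {"dx": 0, "dy": 0, "dz": 0.4, "roll": 0, "jaw": 1}, {"dx": 0, "dy": 0, "dz": 0, "roll": 0, "jaw": 1}, {"dx": 0, "dy": 0, "dz": 0, "roll": 0, "jaw": 1}])

```text
time_s: 16.43
ee_pos: [0.4447, -0.2524, 0.0945]
eef_rot: [3.141, -0.001, -2.944]
force: [-3.7, 1.1, 7.6]
grip_width: 0.0008
grip_force: 4.1
```

Call:
send_rows(rows=[{"dx": 0, "dy": 0, "dz": 0.3, "roll": 0, "jaw": 1}, {"dx": 0, "dy": 0, "dz": 0.3, "roll": 0, "jaw": 1}, {"dx": 0, "dy": 0, "dz": 0, "roll": 0, "jaw": 1}, {"dx": 0, "dy": 0, "dz": 0, "roll": 0, "jaw": 1}])

```text
time_s: 16.77
ee_pos: [0.4447, -0.2525, 0.0939]
eef_rot: [3.141, -0.001, -2.944]
force: [-4.3, 0.9, 10.0]
grip_width: 0.0005
grip_force: 4.5
```

Call:
send_rows(rows=[{"dx": 0, "dy": 0, "dz": 0.3, "roll": 0, "jaw": 1}, {"dx": 0, "dy": 0, "dz": 0.2, "roll": 0, "jaw": 1}, {"dx": 0, "dy": 0, "dz": 0, "roll": 0, "jaw": 1}, {"dx": 0, "dy": 0, "dz": 0, "roll": 0, "jaw": 1}])

```text
time_s: 17.1
ee_pos: [0.4447, -0.2525, 0.0935]
eef_rot: [3.141, -0.001, -2.944]
force: [-4.8, 1.4, 9.7]
grip_width: 0.0005
grip_force: 4.9
```

Call:
send_rows(rows=[{"dx": 0, "dy": 0, "dz": 0.2, "roll": 0, "jaw": 1}, {"dx": 0, "dy": 0, "dz": 0.2, "roll": 0, "jaw": 1}, {"dx": 0, "dy": 0, "dz": 0, "roll": 0, "jaw": 1}, {"dx": 0, "dy": 0, "dz": 0, "roll": 0, "jaw": 1}])

```text
time_s: 17.43
ee_pos: [0.4447, -0.2524, 0.0932]
eef_rot: [3.141, -0.001, -2.944]
force: [-4.7, 1.7, 11.4]
grip_width: 0.0004
grip_force: 5.6
```

Call:
send_rows(rows=[{"dx": 0, "dy": 0, "dz": 0.2, "roll": 0, "jaw": 1}, {"dx": 0, "dy": 0, "dz": 0.2, "roll": 0, "jaw": 1}, {"dx": 0, "dy": 0, "dz": 0, "roll": 0, "jaw": 1}, {"dx": 0, "dy": 0, "dz": 0, "roll": 0, "jaw": 1}])

```text
time_s: 17.77
ee_pos: [0.4447, -0.2525, 0.0932]
eef_rot: [3.142, -0.001, -2.944]
force: [-6.4, 3.1, 15.8]
grip_width: 0.0004
grip_force: 7.8
```

```bash
python3 -c "
from h import *
jg()"
```

```text
jig X,Y,z mm [-68.3   0.5  93.2] F jig x,z -5.6 15.8
```

The height has stopped at 93.2 mm while the force rises, so the lid is on its stop. I add a small margin and hold.

Call:
send_rows(rows=[{"dx": 0, "dy": 0, "dz": 0.2, "roll": 0, "jaw": 1}, {"dx": 0, "dy": 0, "dz": 0.2, "roll": 0, "jaw": 1}, {"dx": 0, "dy": 0, "dz": 0, "roll": 0, "jaw": 1}, {"dx": 0, "dy": 0, "dz": 0, "roll": 0, "jaw": 1}, {"dx": 0, "dy": 0, "dz": 0, "roll": 0, "jaw": 1}, {"dx": 0, "dy": 0, "dz": 0, "roll": 0, "jaw": 1}, {"dx": 0, "dy": 0, "dz": 0, "roll": 0, "jaw": 1}, {"dx": 0, "dy": 0, "dz": 0, "roll": 0, "jaw": 1}])

```text
time_s: 18.43
ee_pos: [0.4448, -0.2525, 0.0931]
eef_rot: [-3.142, -0.001, -2.944]
force: [-8.6, 3.7, 20.6]
grip_width: 0.0005
grip_force: 10.0
```

```bash
python3 - <<'E'
from h import *
jg()
c=cam('scene'); f=c['frame'][200:380,150:330]; cv2.imwrite('pics/s3.png',cv2.resize(f,None,fx=3,fy=3)[...,::-1])
E
```

```text
jig X,Y,z mm [-68.3   0.5  93.1] F jig x,z -7.7 20.6
```

View pics/s3.png

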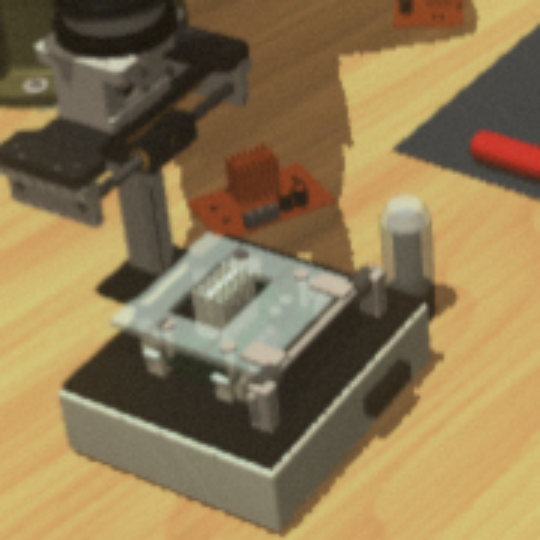

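The lid is level and home, the heat sink stands through its window, and the finger is holding the tab at about 21 N. I hand it in.

```bash
python3 -c "
from station import *
print(hand_in())"
```

```text
the job is handed in; nothing more can be done
None
```

The board is seated flat in the nest, gripped at 15 N and then released. The lid is on its stop and held there at about 21 N (roughly 2 kg); I handed the job in at about 18.5 s on the robot's clock.

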